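# Point out the lunchbox clip left up, then press it shut

### The arm

A 6-joint arm with a two-finger parallel gripper is mounted at the origin on the work surface. World frame = base frame: x ahead of the robot, y to its left, z up, the work surface at z = 0. Lengths are in m, angles in rad, forces in N, time in s.
With the tool pointing down it reaches from about 0.225 to 0.875 m from the base axis. Payload 3.4 kg.
Tool frame: the origin (TCP) lies midway between the tips of the shut fingers; the grasp point (between the pads) lies 19 mm behind it (pinch_z is the distance from the TCP to the grasp point, in m); z points along the fingers, y is the line along which they close (so a half turn about z gives the same grasp; the last joint's range is limited). The gripper opens to 85 mm and grips with 20 to 120 N. Pads are 22 mm wide; open, the fingers measure 114 mm over their backs; the gripper's body (76 mm by 85 mm) begins 54 mm behind the grasp point. The pads swing forward as they close: fully open they stand 13 mm farther back than shut.
Start: joints at [-1.465, 0.276, 1.505, -0, 1.361, -0.121], TCP at [0.129, -0.56, 0.231] pointing down, gripper open.
Joint ranges: [-2.89, 2.89], [-0.75, 2.08], [0.22, 2.7], [-1.18, 4.32], [0.11, 2.71], [-2.7, 2.7]. Speed limits (rad/s): [2.57, 2.57, 3.14, 3.14, 3.14, 3.14].

### API

Orientations are given as a unit quaternion [w, x, y, z].
In Python, from rig import get_state, get_image, sign_off, pinch_z gives the robot as it stands.
- The arm moves only by the tool send_rows, never from a script. Its argument "steps" is one flat list of numbers, 5 for each row, row after row: the gripper's target within -1 to 1 (fully open at 1, half-way at 0, shut at -1), then the shift along the tool's x, y, z in cm, then the turn about the tool's z in degrees. In form: [gripper, x, y, z, roll, gripper, x, y, z, roll, ...]. A call has 1 to 12 rows; each row shifts and turns the commanded pose from where the row before left it, along the tool's axes as they then stand; what a row does not reach is not made up. A row lasts 1/10 s, in which the tool goes at most 50 mm and 8.59 degrees, less where a joint would pass 70% of its speed; a pose out of reach is approached as far as the arm can. A call is refused whole if a number of a shift passes 5 or a number of a turn 8.59, either way. A call with a gripper value outside its range is refused whole. The fingers move at their own pace and stop on an object; "newtons" is the grip in N (left out, the last holds). Time passes only in rows, so rows that do not move let the fingers close. It gives the time, the measured TCP pose, the force, the opening and the grip force at its end, in the units of the state.
- get_state(): the state, without advancing time (a new reading comes with each control period).
- get_image(name): name is "scene" or "side" or "wrist"; returns a dict with "color" (384x512x3 uint8, red, green, blue), "mtx" (3x3 intrinsics, pixels), "k1" (the pictures are not rectified: a ray, as slopes to the right and down, at radius r is drawn at 1 + k1 r^2 times it, then the intrinsics apply), "T" (4x4, takes a point from camera to world coordinates); the wrist camera has in their place "mount" (4x4, takes a point from camera to tool coordinates, whose origin is the TCP and whose axes are the flange's). Camera axes: x right, y down, z forward; pixel columns grow to the right and rows downward; lengths in m; the calibration is good to about 2 mm. A picture is of the moment at which its call begins: read the wrist's pose just before it. There is no depth.
- sign_off(): hands the job in; it is judged then, once.
The state is a dict: "clock": time; "qpos": joint angles; "qd": joint speeds; "effort": joint torques, N m; "position": TCP position; "ee_rot": TCP orientation; "contact_force": force on the tool from outside, world axes, zero at the start; "moment": the same for the moment, N m; "width": finger opening in m; "gripper_force": force on a finger pad.
Only numpy, scipy, OpenCV 4.12 (cv2) and the standard library are available. Lean on these libraries where they do the work, as an engineer would, in place of code of your own. Each camera call takes 0.05 s, during which the arm holds its last target. There are 200 camera calls.

### The job

One of the two red lunchboxes has a clip still standing up. First point it out: bring the fingertips just above the free end of that raised clip, pointing down at it and no more than about 4 cm away, and stay there for two seconds without touching the box or the clip. Then press that clip down flat onto the lid with the fingertips, leaving the box standing where it is, not lifted or pushed along, and everything else undisturbed with the other clips shut.

Things in the scene. Friction and masses are not known exactly. Their poses are not given: they have to be found in the camera images.
- lunchbox_a: closed red plastic lunchbox standing loose on the worktop, about 0.5 to 0.9 kg, 110 mm (own x) by 160 mm (own y), lid top 62 mm above the worktop; origin centre of its underside, z up. Two grey plastic clips, one at the middle of each short end (own +y: clip_a1, own -y: clip_a2). Clip a1 has been left up.
- clip_a1 (a joint): grey clip flap, 36 mm wide, 5 mm thick, reaching 40 mm inward from its hinge on the lid's edge at the box's own +y end. Value in rad: 0 = folded flat on the lid (shut, top 68 mm above the worktop), growing as the free end lifts, at most 1.2. Slightly stiff: stays where left, about 1 N at the free end moves it. This is the clip that was left up, starting at 0.65 to 0.95.
- clip_a1_hinge (a point): point on clip a1's hinge line, in the middle of its width, at lid-top height (62 mm), fixed to lunchbox_a
- clip_a1_end (a point): point on the outer (upper) face of clip a1 at the middle of its free end, 40 mm from the hinge; moves with the clip
- clip_a2 (a joint): grey clip flap, 36 mm wide, 5 mm thick, reaching 40 mm inward from its hinge on the lid's edge at the box's own -y end. Value in rad: 0 = folded flat on the lid (shut, top 68 mm above the worktop), growing as the free end lifts, at most 1.2. Slightly stiff: stays where left, about 1 N at the free end moves it. Starts shut.
- lunchbox_b: closed red plastic lunchbox standing loose on the worktop, about 0.5 to 0.9 kg, 110 mm (own x) by 160 mm (own y), lid top 62 mm above the worktop; origin centre of its underside, z up. Two grey plastic clips, one at the middle of each short end (own +y: clip_b1, own -y: clip_b2). Same as lunchbox_a, but with both clips shut.
- clip_b1 (a joint): grey clip flap, 36 mm wide, 5 mm thick, reaching 40 mm inward from its hinge on the lid's edge at the box's own +y end. Value in rad: 0 = folded flat on the lid (shut, top 68 mm above the worktop), growing as the free end lifts, at most 1.2. Slightly stiff: stays where left, about 1 N at the free end moves it. Starts shut.
- clip_b2 (a joint): grey clip flap, 36 mm wide, 5 mm thick, reaching 40 mm inward from its hinge on the lid's edge at the box's own -y end. Value in rad: 0 = folded flat on the lid (shut, top 68 mm above the worktop), growing as the free end lifts, at most 1.2. Slightly stiff: stays where left, about 1 N at the free end moves it. Starts shut.
- cake_tin_low: lower cake tin of a stack of two: round closed aluminium tin, 166 mm across, 65 mm high; origin centre of its underside. Bystander
- cake_tin_high: upper cake tin, standing on the lower one: round closed aluminium tin, 136 mm across, 55 mm high; origin centre of its underside. Bystander
- funnel: grey silicone funnel standing on its wide mouth, spout up: 100 mm across, 105 mm high; origin centre of its underside. Bystander
- spurtle: beech spurtle (porridge stick) lying along its own x: 262 mm long, 22 mm thick at most; origin under its middle. Bystander
- jam_jar: closed glass jam jar, 68 mm across, 100 mm high; origin centre of its underside. Bystander
- mug: white mug, 80 mm across, 90 mm high, handle towards its own +y; origin centre of its underside. Bystander
- egg_cup: small white egg cup between the two lunchboxes, 48 mm across, 55 mm high; origin centre of its underside. Bystander

How it is judged:
On the way, in this order (a step that is already met when the one before it is completed fails the run):
1. the fingertips stay above the free end of the raised clip, pointing down at it, without touching the box or clip (horizontal distance between the grasp point and clip_a1_end below 0.03 m and distance between the grasp point and clip_a1_end below 0.08 m and z of the grasp point in the frame of lunchbox_a above 0.085 m and angle between the grasp point's own z axis and vertical above 2.4 rad and value of joint clip_a1 above 0.4 rad and distance of lunchbox_a from where it was at the start of the episode below 0.006 m and contact force between each of the arm, the fingers and lunchbox_a below 0.05 N), for 1.5 s.
2. the raised clip is pressed down flat on the lid (value of joint clip_a1 below 0.08 rad), for 0.2 s.
At the end, for the whole second after the job is handed in: All four clips lie flat on their lids (within 0.08 rad); the lunchbox whose clip was up stands flat, at rest, within 30 mm of where it began; the other lunchbox and every bystander are within 25 mm of where they began, and upright (value of joint each of clip_a1, clip_a2, clip_b1, clip_b2 below 0.08 rad and distance of lunchbox_a from where it was at the start of the episode below 0.03 m and height (world z) of lunchbox_a below 0.005 m and angle between lunchbox_a's own z axis and vertical below 0.05 rad and linear speed of lunchbox_a below 0.02 m/s and distance of each of cake_tin_low, cake_tin_high, funnel, spurtle, jam_jar, mug, egg_cup, lunchbox_b from where it was at the start of the episode below 0.025 m and angle between each of cake_tin_low, cake_tin_high, funnel, jam_jar, mug, egg_cup, lunchbox_b's own z axis and vertical below 0.15 rad); the robot touches nothing.
It fails at once if a lunchbox is lifted or tipped (height (world z) of any of lunchbox_a, lunchbox_b above 0.015 m or angle between any of lunchbox_a, lunchbox_b's own z axis and vertical above 0.2 rad).
It fails at once if a lunchbox is pushed more than 40 mm from its place (distance of any of lunchbox_a, lunchbox_b from where it was at the start of the episode above 0.04 m).
It fails at once if a bystander is moved or lifted more than 30 mm (distance of any of cake_tin_low, cake_tin_high, funnel, spurtle, jam_jar, mug, egg_cup from where it was at the start of the episode above 0.03 m).
It fails at once if one of the clips that were shut is opened (value of joint any of clip_a2, clip_b1, clip_b2 above 0.25 rad).
It also fails if it takes over 40 s, if anything falls off the work surface, if the arm or the gripper's body presses on something with over 40 N, if the wrist force passes 120 N, or if a joint passes its speed limit or range.

## Working session

There is one attempt and no reset: what is moved stays moved. The work goes in short steps, Python scripts to look and compute and a tool call to move; the robot and the scene stay as the last step left them, time stands still between calls to the robot, and variables do not carry over. Pictures are saved under pics/ and viewed, at most 10 in all, crops included, and the job is handed in when it is done.

Besides the shell and the picture viewer there is one more tool, called after "Request:" as a command line: name --argument value ..., lists and objects as JSON in quotes. send_rows: Moves the arm, as the interface text tells. Its arguments: {"type":"object","properties":{"steps":{"type":"array"},"newtons":{"type":"number"}},"required":["steps"]}

```bash
mkdir -p pics; ls; python3 - <<'E'
from rig import *
import cv2
print(get_state(), pinch_z)
for n in ("scene","side"):
    i=get_image(n); cv2.imwrite(f"pics/{n}0.png",cv2.resize(i["color"][:,:,::-1],(800,600),interpolation=cv2.INTER_CUBIC))
    print(n,i["mtx"],i["k1"],i["T"])
E
```

```text
pics
{'clock': 0.0, 'qpos': array([-1.46499213e+00,  2.76595660e-01,  1.50610917e+00, -1.32657758e-05,
        1.36069755e+00, -1.20974281e-01]), 'qd': array([ 0.00069286,  0.00075305,  0.00091174, -0.00026747, -0.00069819,
       -0.00043237]), 'effort': array([ 1.05314706e-03, -4.16774333e+01, -2.45803142e+01, -3.35227833e-04,
        1.05753084e-02, -5.31011480e-06]), 'position': array([ 0.12923241, -0.55975948,  0.23044888]), 'ee_rot': array([-9.04886403e-04,  9.93577761e-01,  1.13147752e-01,  3.77767868e-07]), 'contact_force': array([ 0.00663237, -1.19195656, -0.37457105]), 'moment': array([-0.02019681,  0.03935119, -0.00926463]), 'gripper_force': 0.0, 'width': 0.08549461713688047} 0.0187
scene [[452.51742432   0.         254.79777767]
 [  0.         452.51742432 183.56074425]
 [  0.           0.           1.        ]] -0.09656614887391482 [[-0.61647347  0.58285081 -0.52938208  1.38281132]
 [ 0.78736824  0.45341569 -0.41769063  0.68198771]
 [-0.00342118 -0.67431383 -0.73843696  1.25314389]
 [ 0.          0.          0.          1.        ]]
side [[363.48418769   0.         257.5565705 ]
 [  0.         363.48418769 189.49580571]
 [  0.           0.           1.        ]] -0.03222722183922417 [[ 0.98870026 -0.07956469  0.12704828  0.41788454]
 [-0.14887836 -0.62023575  0.77015768 -0.75930785]
 [ 0.01752253 -0.78036984 -0.6250727   0.70604205]
 [ 0.          0.          0.          1.        ]]
```

View pics/scene0.png

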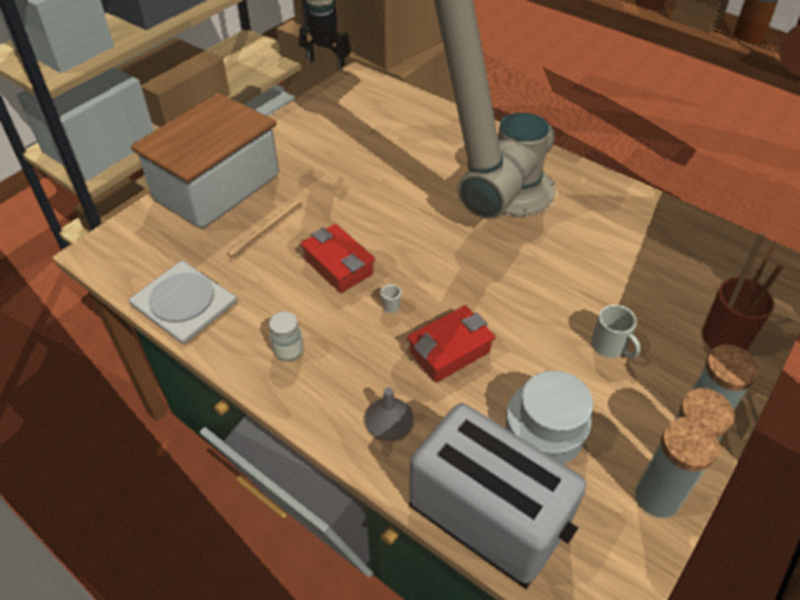

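View pics/side0.png

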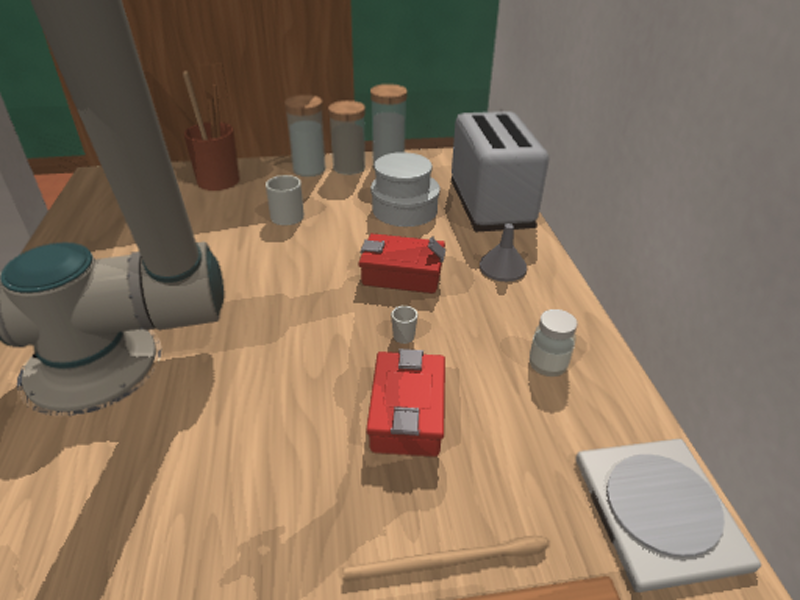

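The scene view shows the raised clip on the box nearer the toaster, at about (425,345). In the side view it's at (437,249), at the box's far-x end. I'll zoom in on both.

```bash
cat > h.py <<'E'
import numpy as np, cv2
from rig import *
def project(P,im):
    P=np.atleast_2d(P); T=np.linalg.inv(im["T"]); c=P@T[:3,:3].T+T[:3,3]
    s=c[:,:2]/c[:,2:]; s=s*(1+im["k1"]*(s**2).sum(1,keepdims=True))
    return s*im["mtx"][0,0]+im["mtx"][:2,2]
def ray(uv,im):
    d=(np.array(uv)-im["mtx"][:2,2])/im["mtx"][0,0]; s=d.copy()
    for _ in range(20): s=d/(1+im["k1"]*(s@s))
    return im["T"][:3,3], im["T"][:3,:3]@np.array([*s,1])
def onplane(uv,im,z):
    o,d=ray(uv,im); return o+d*(z-o[2])/d[2]
def boxpts(x,y,yaw,q):
    c,s=np.cos(yaw),np.sin(yaw); R=np.array([[c,-s,0],[s,c,0],[0,0,1]])
    L=[[sx*.055,sy*.08,.062] for sx,sy in((1,1),(-1,1),(-1,-1),(1,-1))]
    h=np.array([0,.08,.062])
    e=lambda X,r,t:h+[X,-r*np.cos(q)+t*np.sin(q),r*np.sin(q)+t*np.cos(q)]
    L+=[e(-.018,.04,.006),e(.018,.04,.006),e(0,.04,.006),h]
    return np.array(L)@R.T+[x,y,0]
E
python3 - <<'E'
from h import *
c={"scene":(255,185,70),"side":(222,140,70)}
out=[]
for n,(u,v,w) in c.items():
    i=get_image(n); out.append(cv2.resize(i["color"][v:v+w,u:u+w,::-1],(399,399),interpolation=cv2.INTER_CUBIC))
cv2.imwrite("pics/crop.png",np.hstack(out))
E
```

```text
(no output)
```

View pics/crop.png

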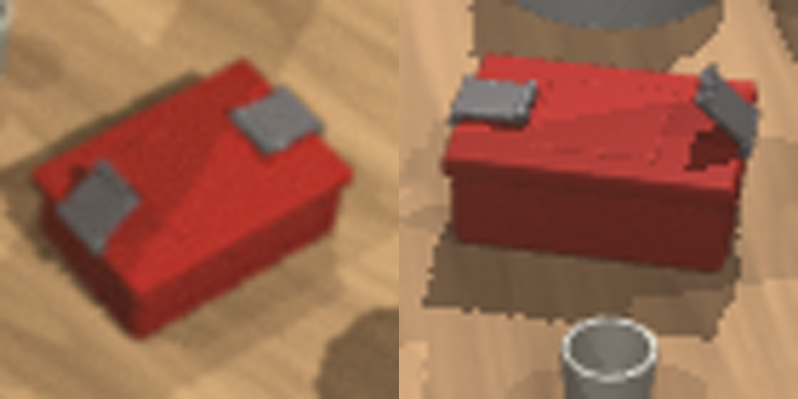

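```bash
python3 - <<'E'
from h import *
from scipy.optimize import least_squares
a,b=get_image("scene"),get_image("side")
A=np.array([(35,178),(137,290),(352,175),(242,62),(140,202),(103,160)])/5.7+[254.6,184.6]
B=np.array([(740,188),(757,85),(483,55),(445,165),(712,66),(697,98)])-[399,0]; B=B/5.7+[221.6,139.6]
f=lambda p:np.concatenate([(project(boxpts(*p)[:6],i)-o).ravel() for i,o in((a,A),(b,B))])
r=least_squares(f,[.5,.1,-1.5,.8],loss="soft_l1"); print(r.x,np.round(r.fun.reshape(2,6,2),1).tolist()); P=boxpts(*r.x); print(P[6:])
s=get_state();print(s["position"],s["clock"])
for n,i,uv in(("funnel",a,(388,435)),("cuprim",a,(391,292)),):print(n,onplane(np.array(uv)*.64,i,.0))
E
```

```text
[ 0.57238773  0.18299426 -1.87379222  0.64708865] [[[-1.9, -1.0], [-0.2, 1.3], [0.3, -0.7], [-0.6, -1.2], [-0.2, -0.1], [-0.2, 0.1]], [[-0.1, -0.2], [0.4, -1.7], [0.2, -1.2], [-0.3, -1.6], [-1.2, -0.7], [0.0, -0.0]]]
[[0.62173598 0.16756692 0.0909017 ]
 [0.64874348 0.15912378 0.062     ]]
[ 0.12926317 -0.56013732  0.23100771] 0.3
funnel [0.81648734 0.2071446  0.        ]
cuprim [ 0.50804929 -0.02992139  0.        ]
```

Request:
send_rows --steps '[-1,2.9,-2.7,0,0,-1,2.9,-2.7,0,0,-1,2.9,-2.7,0,0,-1,2.9,-2.7,0,0,-1,2.9,-2.7,0,0,-1,2.9,-2.7,0,0,-1,2.9,-2.7,0,0,-1,2.9,-2.7,0,0,-1,2.9,-2.7,0,0,-1,2.9,-2.7,0,0,-1,2.9,-2.7,0,0]' --newtons 40

```text
clock: 1.4
position: [0.374, -0.1977, 0.2315]
ee_rot: [0.0, 0.994, 0.113, 0.0]
contact_force: [0.7, -1.0, -0.8]
width: -0.0003
gripper_force: 0.0
```

Request:
send_rows --steps '[-1,2.9,-2.7,0,0,-1,2.9,-2.7,0,0,-1,2.9,-2.7,0,0,-1,2.9,-2.7,0,0,-1,2.9,-2.7,0,0,-1,2.9,-2.7,0,0,-1,2.9,-2.7,0,0,-1,2.9,-2.7,0,0,-1,2.0,-2,0,0,-1,1,-1,0,0,-1,0,0,0,0,-1,0,0,0,0]'

```text
clock: 2.6
position: [0.5725, 0.0986, 0.2311]
ee_rot: [0.001, 0.994, 0.113, -0.001]
contact_force: [0.3, 0.3, -0.5]
width: -0.0002
gripper_force: 0.0
```

```bash
python3 - <<'E'
from h import *
s=get_state();i=get_image("wrist");cv2.imwrite("pics/w1.png",cv2.resize(i["color"][:,:,::-1],(768,576)))
print(s["position"],s["ee_rot"],s["clock"],s["contact_force"],s["width"]);print(i["mount"],i["mtx"],i["k1"])
E
```

```text
[0.57254538 0.09857866 0.23105209] [ 5.24361236e-04  9.93571928e-01  1.13198879e-01 -7.49755143e-04] 2.6 [ 0.32973145  0.30504874 -0.4876814 ] -0.00022421510144479863
[[-1.42422679e-03 -9.52458951e-01 -3.04663616e-01  7.78368613e-02]
 [ 9.99998949e-01 -1.27375002e-03 -6.92667839e-04 -1.19068465e-03]
 [ 2.71672398e-04 -3.04664282e-01  9.52459764e-01 -1.43291470e-01]
 [ 0.00000000e+00  0.00000000e+00  0.00000000e+00  1.00000000e+00]] [[289.47636235   0.         255.63289162]
 [  0.         289.47636235 192.15982695]
 [  0.           0.           1.        ]] -0.010743870191045468
```

View pics/w1.png

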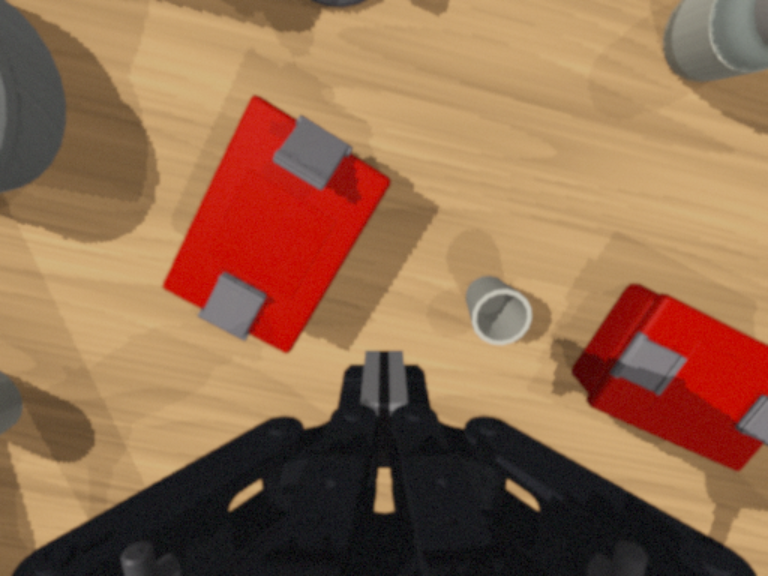

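```bash
python3 - <<'E'
from h import *
from scipy.optimize import least_squares
from scipy.spatial.transform import Rotation as R
s=get_state();q=s["ee_rot"];M=np.eye(4);Rt=R.from_quat(q[[1,2,3,0]]).as_matrix();M[:3,:3]=Rt;M[:3,3]=s["position"]
i=get_image("wrist");i["T"]=M@i["mount"]
A=np.array([(389,182),(255,97),(165,288),(290,352),(275,153),(322,187)])/1.5
f=lambda p:(project(boxpts(*p)[:6],i)-A).ravel()
r=least_squares(f,[.57,.18,-1.87,.7]); print(r.x,np.round(r.fun.reshape(6,2),1).tolist()); P=boxpts(*r.x); print(P[6:])
for name,p in(("end",P[6]),("flat end",boxpts(*r.x[:3],0)[6])): print(name,p,"tool cm",100*Rt.T@(p-s["position"]))
E
```

```text
[ 0.5703912   0.18205958 -1.88581127  0.80092823] [[3.3, -1.1], [-2.0, -2.8], [-3.1, 1.3], [-0.3, 3.6], [-0.5, 1.5], [2.3, -0.7]]
[[0.62407898 0.16456456 0.09489634]
 [0.64645454 0.15727313 0.062     ]]
end [0.62407898 0.16456456 0.09489634] tool cm [ 6.53365098 -5.31962387 13.61995925]
flat end [0.60842287 0.16966636 0.068     ] tool cm [ 5.12555236 -6.17016873 16.31056983]
```

Request:
send_rows --steps '[-1,2,-1.8,0,0,-1,2,-1.8,0,0,-1,1.5,-1,1,0,-1,1,-0.7,2,0,-1,0,0,2,0,-1,0,0,2,0,-1,0,0,2,0,-1,0,0,1,0,-1,0,0,0.6,0,-1,0,0,0,0,-1,0,0,0,0,-1,0,0,0,0]'

```text
clock: 3.9
position: [0.6254, 0.1657, 0.1264]
ee_rot: [0.0, 0.994, 0.113, 0.001]
contact_force: [0.2, -0.7, 0.6]
width: 0.0004
gripper_force: 0.0
```

```bash
python3 - <<'E'
from h import *
s=get_state();print(s["position"],s["clock"],s["contact_force"])
a,b=get_image("wrist"),get_image("side")
cv2.imwrite("pics/h1.png",np.hstack([cv2.resize(a["color"][:,:,::-1],(400,300)),cv2.resize(b["color"][100:220,180:340,::-1],(400,300),interpolation=cv2.INTER_CUBIC)]))
E
```

```text
[0.62541249 0.16569519 0.12637287] 3.9 [ 0.17380522 -0.68790414  0.62990913]
```

View pics/h1.png

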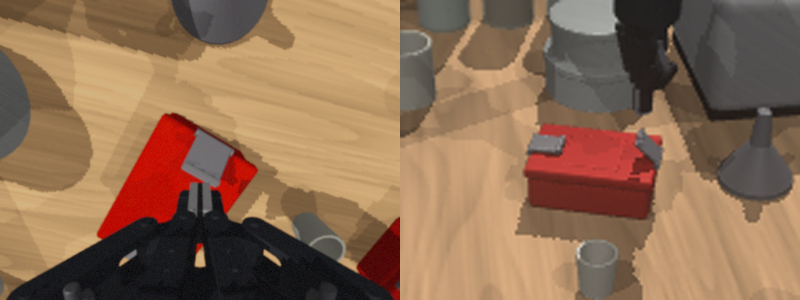

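The fingertips (wrist view about (200,185)) are right over the clip's free end, and the side view shows clear air beneath them. I'll hold here.

Request:
send_rows --steps '[-1,0,0,0,0,-1,0,0,0,0,-1,0,0,0,0,-1,0,0,0,0,-1,0,0,0,0,-1,0,0,0,0,-1,0,0,0,0,-1,0,0,0,0,-1,0,0,0,0,-1,0,0,0,0,-1,0,0,0,0,-1,0,0,0,0]'

```text
clock: 5.2
position: [0.6248, 0.1657, 0.1253]
ee_rot: [0.0, 0.994, 0.113, 0.0]
contact_force: [1.6, -0.7, -0.5]
width: -0.0001
gripper_force: 0.0
```

Request:
send_rows --steps '[-1,0,0,0,0,-1,0,0,0,0,-1,0,0,0,0,-1,0,0,0,0,-1,0,0,0,0,-1,0,0,0,0,-1,0,0,0,0,-1,0,0,0,0,-1,0,0,0,0,-1,0,0,0,0,-1,0,0,0,0,-1,0,0,0,0]'

```text
clock: 6.4
position: [0.6247, 0.1657, 0.1253]
ee_rot: [0.0, 0.994, 0.113, 0.0]
contact_force: [-0.1, -0.6, 0.6]
width: -0.0003
gripper_force: 0.0
```

Request:
send_rows --steps '[-1,0,0,1,0,-1,0,0,0.8,0,-1,-0.1,0,0.5,0,-1,-0.1,-0.1,0.5,0,-1,-0.1,0,0.5,0,-1,-0.1,-0.1,0.5,0,-1,-0.1,-0.1,0.4,0,-1,-0.1,-0.1,0.4,0,-1,-0.1,0,0.4,0,-1,0,0,0.3,0,-1,0,0,0,0]'

```text
clock: 7.5
position: [0.6172, 0.1678, 0.0716]
ee_rot: [0.0, 0.994, 0.113, -0.0]
contact_force: [-0.4, 0.7, 0.3]
width: 0.0002
gripper_force: 0.0
```

Request:
send_rows --steps '[-1,0,0,0.2,0,-1,0,0,0.2,0,-1,0,0,0.1,0,-1,0,0,0,0,-1,0,0,0,0]'

```text
clock: 8.0
position: [0.6172, 0.168, 0.068]
ee_rot: [0.0, 0.994, 0.113, 0.0]
contact_force: [-1.4, 0.4, 5.5]
width: 0.0005
gripper_force: 2.7
```

Request:
send_rows --steps '[-1,0,0,0.1,0,-1,0,0,0.1,0,-1,0,0,0,0,-1,0,0,0,0,-1,0,0,0,0]'

```text
clock: 8.5
position: [0.6172, 0.168, 0.0677]
ee_rot: [0.0, 0.994, 0.113, 0.001]
contact_force: [-4.4, -0.5, 13.1]
width: 0.0001
gripper_force: 6.9
```

Request:
send_rows --steps '[-1,0,0,-0.5,0,-1,0,0,-1,0,-1,0,0,-2,0,-1,0,0,-2,0,-1,0,0,-2,0,-1,0,0,-2,0,-1,0,0,-2,0,-1,-3,0,0,0,-1,-3,0,0,0,-1,0,0,0,0,-1,0,0,0,0]'

```text
clock: 9.6
position: [0.5587, 0.1545, 0.1807]
ee_rot: [0.0, 0.994, 0.113, 0.001]
contact_force: [0.5, 0.6, 0.7]
width: -0.0004
gripper_force: 0.0
```

```bash
python3 - <<'E'
from h import *
s=get_state();print(s["position"],s["clock"],s["contact_force"])
a,b=get_image("wrist"),get_image("side")
cv2.imwrite("pics/e1.png",np.hstack([cv2.resize(a["color"][:,:,::-1],(400,300)),cv2.resize(b["color"][100:220,180:340,::-1],(400,300),interpolation=cv2.INTER_CUBIC)]))
E
```

```text
[0.55873679 0.1544817  0.18073216] 9.6 [0.52376091 0.61445839 0.68170925]
```

View pics/e1.png

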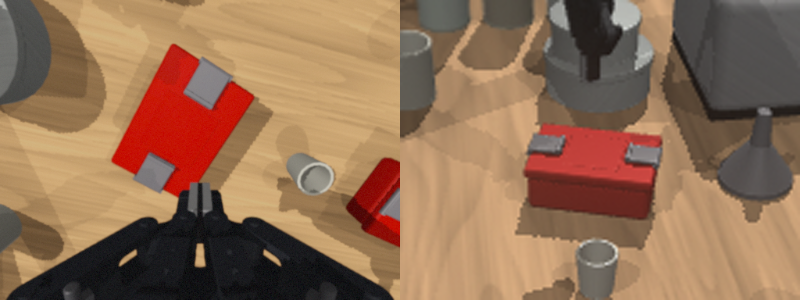

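The clip at side-view (642,154) now lies flat like its twin at (546,144). The box hasn't moved and the arm is clear.

```bash
python3 -c "
from rig import *
print(sign_off())"
```

```text
the job is handed in; nothing more can be done
None
```

I pointed at lunchbox_a's raised clip for over two seconds, then pressed it flat and handed the job in; the last pictures show the clip down, the box in place and the arm clear, but no verdict was returned.

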